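Get the child's cup out from behind the table jars

ROBOT

A 6-joint arm with a two-finger parallel gripper is mounted at the origin on the work surface. World frame = base frame: x ahead of the robot, y to its left, z up, the work surface at z = 0. Lengths are in m, angles in rad, forces in N, time in s.
With the tool pointing down it reaches from about 0.275 to 0.975 m from the base axis. Payload 8.4 kg.
Tool frame: the origin (TCP) lies between the finger pads; the fingertips stand 11 mm ahead of it and the grasp point (between the pads) lies 8 mm behind it; z points along the fingers, y is the line along which they close (so a half turn about z gives the same grasp; the last joint's range is limited). The gripper opens to 92 mm and grips with 3 to 60 N. Pads are 20 mm wide; open, the fingers measure 128 mm over their backs; the gripper's body (75 mm by 189 mm) begins 69 mm behind the grasp point.
Start: joints at [-1.116, 0.353, 1.633, -0, 1.155, -0.002], TCP at [0.276, -0.561, 0.2] pointing down, gripper open.
Joint ranges: [-2.63, 2.63], [-0.92, 2.1], [0.06, 2.66], [-1.3, 4.44], [0, 2.69], [-3.02, 3.02]. Speed limits (rad/s): [2.22, 2.22, 2.79, 3.14, 3.14, 3.14].

INTERFACE

Orientations are given as a rotation vector (axis times angle).
In Python, from bench import manip gives the robot as it stands.
- The arm moves only by the tool step_arm, never from a script. Its argument "motion" is one flat list of numbers, 7 for each row, row after row: the turn, a rotation vector about the tool's x, y, z scaled (see below), then the shift along the tool's x, y, z scaled (see below), then the closure, from -1 (fully open) to 1 (shut). A call has exactly 10 rows; each row shifts and turns the commanded pose from where the row before left it, along the tool's axes as they then stand; what a row does not reach is not made up. The controller multiplies each number of a shift by 0.3 m and each number of a turn by 30 degrees. A row lasts 1/8 s, in which the tool goes at most 62.5 mm and 10.7 degrees, less where a joint would pass 70% of its speed; a pose out of reach is approached as far as the arm can. A call with a number of a shift or a turn outside -1 to 1 is refused whole. A call with a gripper value outside its range is refused whole. The fingers move at their own pace and stop on an object; "force" is the grip in N (left out, the last holds). Time passes only in rows, so rows that do not move let the fingers close, or fill a call up. It gives the time, the measured TCP pose, the force, the opening and the grip force at its end, in the units of the state.
- manip.get_obs(): the state, without advancing time (a new reading comes with each control period).
- manip.snapshot(name): name is "scene" or "side" or "wrist"; returns a dict with "color" (384x512x3 uint8, red, green, blue), "depth" (384x512 float32, m along the optical axis (not along the pixel's ray), 0 where there is no reading), "fx", "fy", "cx", "cy" (pixels), "R" (3x3) and "t" (3): a world point X has camera coordinates R X + t; the wrist camera has in their place "mount" (4x4, takes a point from camera to tool coordinates, whose origin is the TCP and whose axes are the flange's). Camera axes: x right, y down, z forward; pixel columns grow to the right and rows downward; lengths in m; the calibration is good to about 2 mm. A picture is of the moment at which its call begins: read the wrist's pose just before it.
- manip.sign_off(): hands the job in; it is judged then, once.
The state is a dict: "t": time; "joint_pos": joint angles; "joint_velocities": joint speeds; "effort": joint torques, N m; "position": TCP position; "eef_rot": TCP orientation; "wrist_force": force on the tool from outside, world axes, zero at the start; "wrist_torque": the same for the moment, N m; "width": finger opening in m; "grasp_force": force on a finger pad.
Only numpy, scipy, OpenCV 4.12 (cv2) and the standard library are available. Lean on these libraries where they do the work, as an engineer would, in place of code of your own. Each camera call takes 0.05 s, during which the arm holds its last target. There are 200 camera calls.

TASK

The child's lidded cup stands at the back of the wooden caddy, hemmed in by the pepper mill, the square oil bottle and the sugar pourer. Take these three out and stand them all on the serving board, then stand the cup in the cup recess of the high-chair tray, and only then put the mill, the bottle and the pourer back in the caddy, upright, each on the very spot it came from. Leave the two low tins in the caddy and the child's plate on the tray where they are, let nothing you carry fall over, and set each thing down rather than drop it.

Things in the scene. Friction and masses are not known exactly. Their poses are not given: they have to be found in the camera images.
- mill: Pepper mill of brown turned wood, round, 179 mm tall, 62 mm across at the foot; grip its round head, a plain cylinder 42 mm across from 127 to 163 mm above the foot (a small steel nut above it). Stands loose in the caddy. Origin: centre of its underside, z up. 0.2 to 0.36 kg.
- oil: Oil bottle of green glass with a square body 56 by 56 mm and 112 mm tall (sides along its x and y), a narrow neck and a black round cap 35 mm across from 150 to 186 mm (its top); grip the cap. Stands loose in the caddy, square to it within 0.15 rad. Origin: centre of its underside, z up. 0.32 to 0.58 kg.
- sugar: Sugar pourer: round tapering white pot, 64 mm across at the foot, with a steel screw cap, a plain cylinder 47 mm across from 112 to 144 mm; above it a cone with a thin spout tube up to 170 mm. Grip the cap. Stands loose in the caddy. Origin: centre of its underside, z up. 0.28 to 0.52 kg.
- cup: Child's lidded cup, mint green plastic, round, 104 mm tall plus an 8 mm spout stub; 60 mm across at the foot, slightly waisted; grip the lid, 60 mm across from 68 to 98 mm. Stands loose in the middle of the caddy's back row (+x); the three tall things stand left, right and in front of it, about 76 mm away, which is which changes. Origin: centre of its underside, z up. 0.13 kg.
- caddy: Open wooden caddy, fixed, no dividers: outside 172 mm (its x) by 260 mm (its y), walls 8 mm thick and 60 mm tall, floor 8 mm thick. Two rows of three things, about 76 mm apart both ways: back row (+x) tall thing, cup, tall thing; front row tin, tall thing, tin. Origin: centre of its underside; x points from the front row to the back row.
- board: Wooden serving board lying on the table, fixed: 300 mm (its x) by 220 mm (its y), 18 mm thick, with a 70 mm handle at its -x end. The side area: the three tall things are to stand on it (not on the handle). It lies on the robot's left or right. Origin: centre of the underside of the rectangle.
- tray: Cream plastic high-chair tray, fixed flat on the table, on the side where the board is not: 14 mm thick, edge bead up to 5 mm higher. Its round cup recess is 82 mm across and 8 mm deep (floor 6 mm above the table). Origin: under the centre of the recess, at table height. The tray reaches 75 mm to +x, 270 mm to -x and 130 mm to either side of the origin.
- plate: Child's divided plate, light green, round, 166 mm across and 24 mm tall, loose on the tray about 150 mm from the cup recess; leave it. Origin: centre of its underside.
- tin_a: Low round metal spice tin, 58 mm across and 48 mm tall, loose in a front corner of the caddy; leave it. Origin: centre of its underside.
- tin_b: The same kind of tin in the other front corner of the caddy; leave it. Origin: centre of its underside.
Not all that is in view belongs to the job. Leave any yellow look-alike of the cup alone. There is more than one size of the oil; the job needs the smaller.

How it is judged:
On the way, in this order (a step that is already met when the one before it is completed fails the run):
1. mill, bottle and pourer all stand upright and released on the serving board, the cup still in the caddy (x of mill in the frame of board between -0.145 and 0.145 m and y of mill in the frame of board between -0.105 and 0.105 m and z of mill in the frame of board between 0.012 and 0.026 m and angle between each of mill, oil, sugar's own z axis and vertical below 0.12 rad and linear speed of each of mill, oil, sugar below 0.03 m/s and contact force between each of mill, oil, sugar and the fingers below 0.3 N and x of oil in the frame of board between -0.145 and 0.145 m and y of oil in the frame of board between -0.105 and 0.105 m and z of oil in the frame of board between 0.012 and 0.026 m and x of sugar in the frame of board between -0.145 and 0.145 m and y of sugar in the frame of board between -0.105 and 0.105 m and z of sugar in the frame of board between 0.012 and 0.026 m and distance of cup from where it was at the start of the episode below 0.03 m), for 0.2 s.
2. the cup stands released in the tray's cup recess, the three others still on the board (horizontal distance between cup and tray below 0.014 m and z of cup in the frame of tray between 0.001 and 0.011 m and angle between each of cup, mill, oil, sugar's own z axis and vertical below 0.12 rad and linear speed of each of cup, mill, oil, sugar below 0.03 m/s and contact force between each of cup, mill, oil, sugar and the fingers below 0.3 N and x of mill in the frame of board between -0.145 and 0.145 m and y of mill in the frame of board between -0.105 and 0.105 m and z of mill in the frame of board between 0.012 and 0.026 m and x of oil in the frame of board between -0.145 and 0.145 m and y of oil in the frame of board between -0.105 and 0.105 m and z of oil in the frame of board between 0.012 and 0.026 m and x of sugar in the frame of board between -0.145 and 0.145 m and y of sugar in the frame of board between -0.105 and 0.105 m and z of sugar in the frame of board between 0.012 and 0.026 m), for 0.2 s.
At the end, for the whole second after the job is handed in: Mill, bottle and pourer each stand upright (within 0.12 rad) in the caddy within 15 mm of where they stood at the start, and the cup stands upright in the tray's recess, within 14 mm of its centre and down on its floor; all at rest and released (distance of each of mill, oil, sugar from where it was at the start of the episode below 0.015 m and angle between each of mill, oil, sugar, cup's own z axis and vertical below 0.12 rad and linear speed of each of mill, oil, sugar, cup below 0.03 m/s and contact force between each of mill, oil, sugar, cup and the fingers below 0.3 N and horizontal distance between cup and tray below 0.014 m and z of cup in the frame of tray between 0.001 and 0.011 m); the robot touches nothing.
It fails at once if the mill, bottle, pourer or cup is tipped over (angle between any of mill, oil, sugar, cup's own z axis and vertical above 0.6 rad).
It fails at once if the mill, bottle, pourer or cup is let fall or knocked flying (out of the fingers and faster than 0.6 m/s: a fall of about 20 mm) ((contact force between mill and the fingers below 0.3 N and linear speed of mill above 0.6 m/s) or (contact force between oil and the fingers below 0.3 N and linear speed of oil above 0.6 m/s) or (contact force between sugar and the fingers below 0.3 N and linear speed of sugar above 0.6 m/s) or (contact force between cup and the fingers below 0.3 N and linear speed of cup above 0.6 m/s)).
It fails at once if a tin in the caddy is pushed from its place (over 20 mm) or tipped (distance of any of tin_a, tin_b from where it was at the start of the episode above 0.02 m or angle between any of tin_a, tin_b's own z axis and vertical above 0.3 rad).
It fails at once if the child's plate is pushed from its place (over 25 mm) (distance of plate from where it was at the start of the episode above 0.025 m).
It also fails if it takes over 147 s, if anything falls off the work surface, if the arm or the gripper's body presses on something with over 40 N, if the wrist force passes 120 N, or if a joint passes its speed limit or range.

## Working session

There is one attempt and no reset: what is moved stays moved. The work goes in short steps, Python scripts to look and compute and a tool call to move; the robot and the scene stay as the last step left them, time stands still between calls to the robot, and variables do not carry over. Pictures are saved under pics/ and viewed, at most 14 in all, crops included, and the job is handed in when it is done.

Besides the shell and the picture viewer there is one more tool, called after "Call:" as name(argument=value, ...), one argument or row to a line, values as JSON. step_arm: Moves the arm, as the interface text tells. Its arguments: {"type":"object","properties":{"motion":{"type":"array"},"force":{"type":"number"}},"required":["motion"]}

```bash
mkdir -p pics; ls; cat > h.py <<'E'
import numpy as np, cv2
from bench import manip
from scipy.spatial.transform import Rotation as Ro
def snap(n):
    s=manip.snapshot(n); np.savez(f'{n}.npz',**s); return s
def save(s,name,k=1.5,crop=None):
    c=cv2.cvtColor(s['color'],cv2.COLOR_RGB2BGR)
    if crop: c=c[crop[1]:crop[3],crop[0]:crop[2]]
    cv2.imwrite('pics/'+name,cv2.resize(c,None,fx=k,fy=k,interpolation=cv2.INTER_CUBIC))
def world(s):
    d=s['depth']; v,u=np.mgrid[:d.shape[0],:d.shape[1]]
    P=np.stack([(u-s['cx'])/s['fx']*d,(v-s['cy'])/s['fy']*d,d],-1)
    return (P-s['t'])@s['R']   # R^T(P-t)
E
python3 - <<'E'
from h import *
o=manip.get_obs(); print({k:np.round(v,3) for k,v in o.items()})
for n in('scene','side'):
    s=snap(n); save(s,n+'0.png'); print(n,s['fx'],s['cx'],s['cy'],np.round(s['R'],3).tolist(),np.round(s['t'],3), -s['R'].T@s['t'])
E
```

```text
pics
{'t': np.float64(0.0), 'joint_pos': array([-1.116,  0.354,  1.634, -0.   ,  1.155, -0.002]), 'joint_velocities': array([ 0.   , -0.001, -0.   ,  0.001,  0.   , -0.002]), 'effort': array([-2.0000e-03, -5.9384e+01, -3.3422e+01,  7.0000e-02,  2.3000e-02,
       -0.0000e+00]), 'position': array([ 0.275, -0.56 ,  0.2  ]), 'eef_rot': array([-3.059, -0.711,  0.   ]), 'wrist_force': array([-0.514,  0.111,  0.188]), 'wrist_torque': array([-0.021, -0.033,  0.041]), 'grasp_force': np.float64(0.0), 'width': np.float64(0.092)}
scene 488.86150241563587 261.65779195221927 202.24990752943333 [[-0.405, 0.914, -0.0], [0.708, 0.313, -0.633], [-0.579, -0.257, -0.774]] [ 0.207 -0.324  1.858] [1.38845963 0.3904029  1.23300708]
side 408.0891029365941 259.8348717104972 193.98207749626474 [[-0.741, -0.671, 0.023], [-0.388, 0.401, -0.83], [0.547, -0.624, -0.558]] [0.355 0.24  0.826] [-0.09611348  0.65705627  0.65206705]
```

View pics/scene0.png

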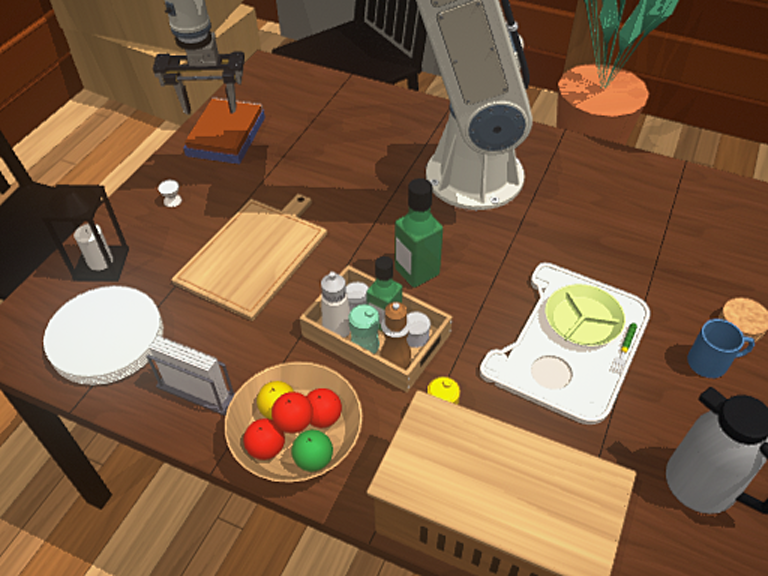

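View pics/side0.png

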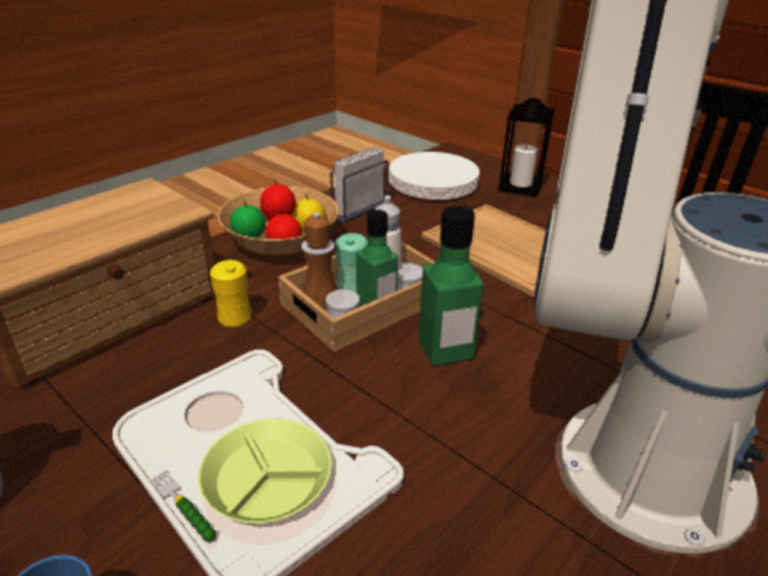

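The scene view (384x512 scaled 1.5) shows the caddy near (375,325), with sugar (333,300), cup (365,325), oil (384,280) and mill (397,325). The board is at (250,255), the tray recess at (551,373), the big bottle decoy at (418,235) and the yellow decoy at (443,390). Next I build a top-down height map from both clouds.

```bash
python3 - <<'E'
from h import *
H=np.zeros((800,640,3),np.uint8); Z=np.full((800,640),-1.)
P=[];C=[]
for n in('scene','side'):
    s=np.load(n+'.npz'); w=world(s); m=s['depth']>0
    P.append(w[m]);C.append(s['color'][m])
    # table height check
P=np.vstack(P);C=np.vstack(C); np.savez('cloud.npz',P=P,C=C)
# map: rows = x from 0.9 (top) to .1 ; cols= y from .55(left) to -.65 at 2mm ; k
u=((0.5-P[:,1])/0.00175).astype(int); v=((0.95-P[:,0])/0.00175).astype(int)
ok=(u>=0)&(u<640)&(v>=0)&(v<500)&(P[:,2]<0.45)
o=np.argsort(P[:,2]); 
for i in o:
    if ok[i]: H[v[i],u[i]]=C[i][::-1]
H=H[:500]
H=cv2.dilate(H,np.ones((2,2)))
for a in np.arange(-0.6,0.5,0.1): cv2.line(H,(int((.5-a)/.00175),0),(int((.5-a)/.00175),499),(90,90,90),1); cv2.putText(H,f'{a:.1f}',(int((.5-a)/.00175),495),0,.4,(255,255,255),1)
for a in np.arange(0.1,0.95,0.1): cv2.line(H,(0,int((.95-a)/.00175)),(639,int((.95-a)/.00175)),(90,90,90),1); cv2.putText(H,f'{a:.1f}',(2,int((.95-a)/.00175)),0,.4,(255,255,255),1)
cv2.imwrite('pics/top.png',H)
E
```

```text
(no output)
```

View pics/top.png

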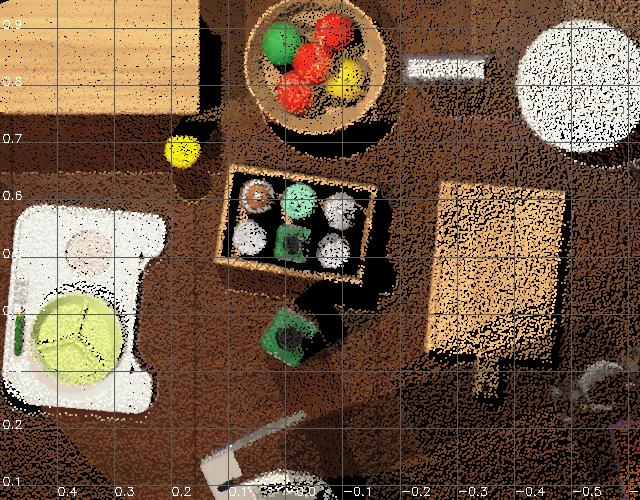

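The top map gives mill ≈(0.605,0.05), cup ≈(0.60,-0.02), sugar ≈(0.58,-0.095) and oil ≈(0.525,-0.015). The recess is at about (0.51,0.345), and the board spans x 0.33–0.62, y -0.23 to -0.47. Now I refine with circle fits.

```bash
python3 - <<'E'
from h import *
from scipy.optimize import least_squares
fz=.008
it=dict(mill=(.605,.05,.021,.129,.161),oil=(.525,-.0145,.0175,.154,.184),sugar=(.583,-.097,.0235,.114,.142),cup=(.598,-.023,.030,.070,.096))
for n in('scene','side'):
    s=np.load(n+'.npz'); w=world(s)[s['depth']>0]
    t=w[(abs(w[:,0]-.48)<.03)&(abs(w[:,1]-.2)<.02)]; print(n,'table z',np.median(t[:,2]).round(4))
    for k,(x,y,r,a,b) in it.items():
        p=w[(np.hypot(w[:,0]-x,w[:,1]-y)<r+.014)&(w[:,2]>fz+a)&(w[:,2]<fz+b)]
        if len(p)<20: print(k,len(p));continue
        f=least_squares(lambda q:np.hypot(p[:,0]-q[0],p[:,1]-q[1])-r,[x,y],loss='soft_l1',f_scale=.002)
        top=w[(np.hypot(w[:,0]-x,w[:,1]-y)<r+.01),2].max()
        print(n,k,len(p),f.x.round(4),'rms',np.sqrt(np.mean(f.fun**2)).round(4),'top',top.round(3))
s=np.load('cloud.npz');P,C=s['P'],s['C'].astype(int)
# board: points z .012-.024
m=(abs(P[:,2]-.018)<.006)&(P[:,0]>.28)&(P[:,0]<.66)&(P[:,1]<-.2)&(P[:,1]>-.5)&(C[:,0]>140)
r=cv2.minAreaRect((P[m][:,:2]*1000).astype(np.float32)); print('board',r)
q=P[(abs(P[:,0]-.36)<.06)&(abs(P[:,1]+.01)<.05)]; print('big bottle top',q[:,2].max())
q=q[q[:,2]>.19]; print('cap c',q[:,:2].mean(0))
# recess: points z<.010 in disc
m=(np.hypot(P[:,0]-.51,P[:,1]-.345)<.036); q=P[m]; print('recess zs',np.percentile(q[:,2],[5,50,95]))
# recess by colour (pinkish) vs white
m=(np.hypot(P[:,0]-.51,P[:,1]-.345)<.065)&(P[:,2]<.03); q=P[m];c=C[m]; low=(q[:,2]<.0105)
print(low.sum(),cv2.minEnclosingCircle((q[low][:,:2]*1000).astype(np.float32)),np.median(q[low],0),(np.percentile(q[low],1,0)+np.percentile(q[low],99,0))/2)
pk=(c[:,0]-c[:,2])>25; print(pk.sum(),(np.percentile(q[pk],2,0)+np.percentile(q[pk],98,0))/2,np.percentile(q[pk],98,0)-np.percentile(q[pk],2,0))
for nm,(x0,x1,y0,y1) in dict(box=(.75,.9,.16,.5),yellow=(.66,.71,.16,.21),fruit=(.7,.95,-.18,.1),plate=(.25,.45,.25,.45),lantern=(.2,.7,-.75,-.5)).items():
    g=P[(P[:,0]>x0)&(P[:,0]<x1)&(P[:,1]>y0)&(P[:,1]<y1)]; print(nm,np.percentile(g[:,2],99.5).round(3))
E
python3 - <<'E'
import sys; sys.path.insert(0,'.')
from h import *
import os; os.chdir('.')
s=dict(np.load('scene.npz')); save(s,'caddy.png',5,(195,165,310,265)); save(s,'tray.png',4,(315,170,440,285))
E
```

```text
scene table z 0.0002
scene mill 107 [0.6065 0.0485] rms 0.0013 top 0.192
scene oil 103 [ 0.524  -0.0125] rms 0.0033 top 0.199
scene sugar 103 [ 0.5792 -0.0974] rms 0.0017 top 0.182
scene cup 111 [ 0.5975 -0.0243] rms 0.0029 top 0.126
side table z 0.0005
side mill 188 [0.6079 0.0488] rms 0.0013 top 0.189
side oil 147 [ 0.5252 -0.0129] rms 0.0013 top 0.196
side sugar 74 [ 0.58   -0.0966] rms 0.0016 top 0.18
side cup 116 [ 0.5986 -0.0241] rms 0.0016 top 0.121
board ((452.69683837890625, -364.71484375), (225.50425720214844, 347.7657775878906), 85.00305938720703)
big bottle top 0.26277339214836143
cap c [0.35881141 0.00234664]
recess zs [0.00316552 0.00648685 0.00929936]
1305 ((511.27972412109375, 342.95465087890625), 64.0715560913086) [0.50972986 0.3448589  0.00657848] [0.51012698 0.34317828 0.0055654 ]
834 [0.50741116 0.34473018 0.00913492] [0.07904658 0.07356043 0.01031535]
box 0.181
yellow 0.113
fruit 0.13
plate 0.04
lantern 0.493
```

View pics/caddy.png

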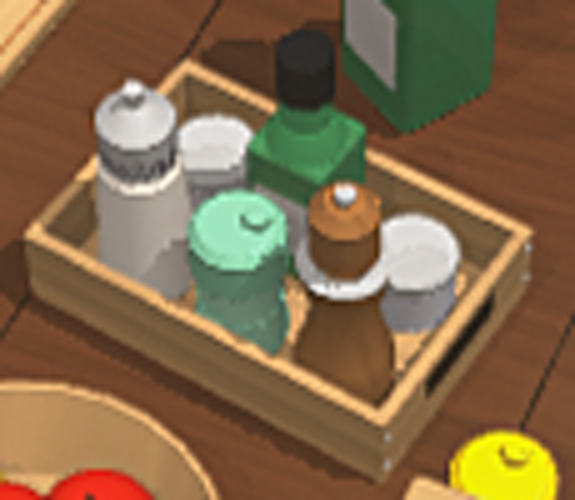

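The crop confirms sugar left, cup centre, oil front and mill right, and both cameras agree to about 1.5 mm. I raise the tool and turn it square to the world (tool x = world y, tool y = world x, tool z = down).

Call:
step_arm(
  motion=[0,0,-0.266,0,0,-0.0625,-1,0,0,-0.266,0,0,-0.0625,-1,0,0,-0.266,0,0,-0.0625,-1,0,0,-0.266,0,0,-0.0625,-1,0,0,-0.266,0,0,-0.0625,-1,0,0,-0.266,0,0,-0.0625,-1,0,0,-0.266,0,0,-0.0625,-1,0,0,-0.266,0,0,-0.0625,-1,0,0,0,0,0,0,-1,0,0,0,0,0,0,-1],
  force=25,
)

```text
t: 1.35
position: [0.2755, -0.5606, 0.3493]
eef_rot: [-2.224, -2.218, -0.001]
wrist_force: [-0.3, 0.7, -0.4]
width: 0.0918
grasp_force: 0.0
```

Call:
step_arm(
  motion=[0,0,0,0.1,0.05,0,-1,0,0,0,0.18,0.1,0,-1,0,0,0,0.18,0.1,0,-1,0,0,0,0.18,0.1,0,-1,0,0,0,0.18,0.1,0,-1,0,0,0,0.18,0.1,0,-1,0,0,0,0.18,0.1,0,-1,0,0,0,0.18,0.1,0,-1,0,0,0,0.18,0.1,0,-1,0,0,0,0.18,0.1,0,-1],
)

```text
t: 2.6
position: [0.5608, -0.0429, 0.3493]
eef_rot: [-2.223, -2.218, 0.001]
wrist_force: [0.8, -1.0, -0.7]
width: 0.0921
grasp_force: 0.0
```

Call:
step_arm(
  motion=[0,0,0,0.18,0.09,0,-1,0,0,0,0.13,0.065,0,-1,0,0,0,0,0,0.1,-1,0,0,0,0,0,0.1,-1,0,0,0,0,0,0.05,-1,0,0,0,0,0,0,-1,0,0,0,0,0,0,-1,0,0,0,0,0,0,-1,0,0,0,0,0,0,-1,0,0,0,0,0,0,-1],
)

```text
t: 3.85
position: [0.6072, 0.0481, 0.2758]
eef_rot: [2.221, 2.221, 0.001]
wrist_force: [0.6, -0.0, 0.6]
width: 0.0915
grasp_force: 0.0
```

```bash
cat >> h.py <<'E'
from scipy.optimize import least_squares
def wristcloud():
    o=manip.get_obs(); s=snap('wrist'); d=s['depth']; v,u=np.mgrid[:d.shape[0],:d.shape[1]]
    P=np.stack([(u-s['cx'])/s['fx']*d,(v-s['cy'])/s['fy']*d,d],-1)[d>0]
    M=s['mount']; P=P@M[:3,:3].T+M[:3,3]
    return Ro.from_rotvec(o['eef_rot']).apply(P)+o['position'], s['color'][d>0], s
def fit(w,x,y,r,z0,z1,pad=.014):
    p=w[(np.hypot(w[:,0]-x,w[:,1]-y)<r+pad)&(w[:,2]>z0)&(w[:,2]<z1)]
    if len(p)<20: return len(p)
    f=least_squares(lambda q:np.hypot(p[:,0]-q[0],p[:,1]-q[1])-r,[x,y],loss='soft_l1',f_scale=.002)
    return len(p),f.x.round(4),np.sqrt(np.mean(f.fun**2)).round(4)
E
python3 - <<'E'
from h import *
w,c,s=wristcloud(); print(fit(w,.607,.0487,.021,.137,.169),fit(w,.598,-.024,.03,.078,.104),fit(w,.5247,-.0127,.0175,.16,.192),fit(w,.5797,-.097,.0235,.12,.15))
print(w[np.hypot(w[:,0]-.607,w[:,1]-.0487)<.02][:,2].max())
save(s,'w1.png')
E
```

```text
(172, array([0.6065, 0.0513]), np.float64(0.0001)) (178, array([ 0.5973, -0.0216]), np.float64(0.0002)) (257, array([ 0.5238, -0.0098]), np.float64(0.0005)) (462, array([ 0.5786, -0.0947]), np.float64(0.0004))
0.40608212897740725
```

View pics/w1.png

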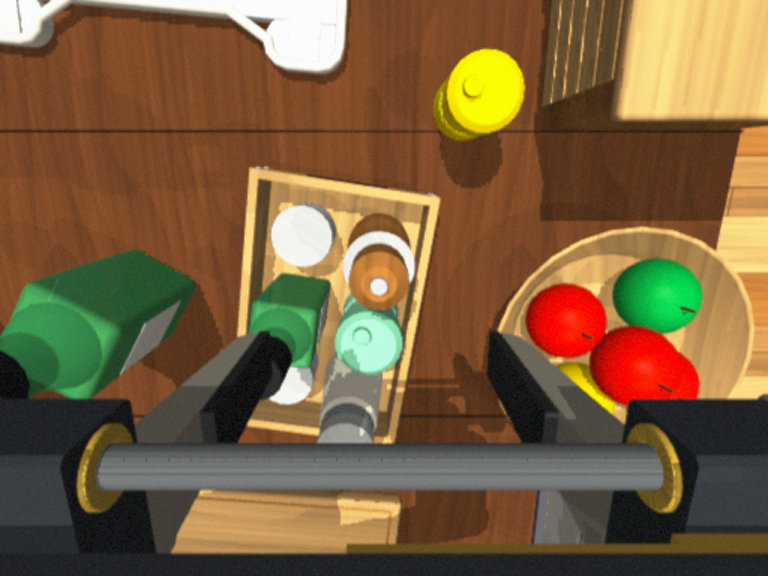

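The wrist view shows mill head (378,285), cup lid (367,340), oil cap (268,350) and sugar (350,420). Its fits agree with the other cameras to within about 2.5 mm. I descend on the mill and grip.

Call:
step_arm(
  motion=[0,0,0,0.005,-0.001,0.09,-1,0,0,0,0,0,0.09,-1,0,0,0,0,0,0.09,-1,0,0,0,0,0,0.09,-1,0,0,0,0,0,0.05,-1,0,0,0,0,0,0.02,-1,0,0,0,0,0,0,-1,0,0,0,0,0,0,1,0,0,0,0,0,0,1,0,0,0,0,0,0,1],
  force=25,
)

```text
t: 5.15
position: [0.607, 0.0497, 0.1468]
eef_rot: [2.221, 2.221, 0.001]
wrist_force: [-0.3, -0.7, -0.6]
width: 0.0641
grasp_force: 0.0
```

Call:
step_arm(
  motion=[0,0,0,0,0,0,1,0,0,0,0,0,0,1,0,0,0,0,0,0,1,0,0,0,0,0,0,1,0,0,0,0,0,-0.05,1,0,0,0,0,0,-0.1,1,0,0,0,0,0,-0.15,1,0,0,0,0,0,-0.15,1,0,0,0,0,0,-0.15,1,0,0,0,0,0,-0.1,1],
)

```text
t: 6.4
position: [0.6069, 0.0497, 0.3598]
eef_rot: [2.22, 2.22, 0.003]
wrist_force: [0.5, -0.3, -2.6]
width: 0.041
grasp_force: 25.0
```

Call:
step_arm(
  motion=[0,0,0,-0.08,-0.014,0,1,0,0,0,-0.13,-0.014,0,1,0,0,0,-0.16,-0.014,0,1,0,0,0,-0.17,-0.014,0,1,0,0,0,-0.17,-0.014,0,1,0,0,0,-0.17,-0.014,0,1,0,0,0,-0.16,-0.014,0,1,0,0,0,-0.13,-0.014,0,1,0,0,0,-0.08,-0.014,0,1,0,0,0,-0.016,-0.014,0,1],
)

```text
t: 7.65
position: [0.5644, -0.331, 0.3564]
eef_rot: [-2.222, -2.22, 0.0]
wrist_force: [0.9, -0.4, -2.1]
width: 0.041
grasp_force: 25.0
```

Call:
step_arm(
  motion=[0,0,0,0,0,0.05,1,0,0,0,0,0,0.1,1,0,0,0,0,0,0.13,1,0,0,0,0,0,0.13,1,0,0,0,0,0,0.1,1,0,0,0,0,0,0.07,1,0,0,0,0,0,0.04,1,0,0,0,0,0,0.025,1,0,0,0,0,0,0.016,1,0,0,0,0,0,0,1],
)

```text
t: 8.9
position: [0.565, -0.3301, 0.1583]
eef_rot: [2.221, 2.222, 0.0]
wrist_force: [0.4, -0.5, -2.8]
width: 0.0414
grasp_force: 25.0
```

Call:
step_arm(
  motion=[0,0,0,0,0,0.004,1,0,0,0,0,0,0.002,1,0,0,0,0,0,0,1,0,0,0,0,0,0,-1,0,0,0,0,0,0,-1,0,0,0,0,0,0,-1,0,0,0,0,0,0,-1,0,0,0,0,0,0,-1,0,0,0,0,0,0,-1,0,0,0,0,0,0,-1],
)

```text
t: 10.15
position: [0.5648, -0.3302, 0.1563]
eef_rot: [-2.221, -2.222, -0.0]
wrist_force: [0.6, 0.2, -0.5]
width: 0.0919
grasp_force: 0.0
```

Call:
step_arm(
  motion=[0,0,0,0,0,-0.08,-1,0,0,0,0,0,-0.17,-1,0,0,0,0,0,-0.16,-1,0,0,0,0.08,0.007,0,-1,0,0,0,0.14,0.01,0,-1,0,0,0,0.17,0.01,0,-1,0,0,0,0.17,0.01,0,-1,0,0,0,0.14,0.01,0,-1,0,0,0,0.081,0,0,-1,0,0,0,0,0,0,-1],
)

```text
t: 11.4
position: [0.5782, -0.0938, 0.2782]
eef_rot: [-2.217, -2.224, 0.001]
wrist_force: [-0.4, 0.5, 0.6]
width: 0.0918
grasp_force: 0.0
```

Call:
step_arm(
  motion=[0,0,0,0,0,0.1,-1,0,0,0,0,0,0.15,-1,0,0,0,0,0,0.11,-1,0,0,0,0,0,0.08,-1,0,0,0,0,0,0.045,-1,0,0,0,0,0,0.01,-1,0,0,0,0,0,0,-1,0,0,0,0,0,0,1,0,0,0,0,0,0,1,0,0,0,0,0,0,1],
)

```text
t: 12.65
position: [0.5791, -0.0958, 0.1312]
eef_rot: [2.221, 2.221, 0.001]
wrist_force: [0.8, -0.1, -0.5]
width: 0.0641
grasp_force: 0.0
```

Call:
step_arm(
  motion=[0,0,0,0,0,0,1,0,0,0,0,0,0,1,0,0,0,0,0,0,1,0,0,0,0,0,0,1,0,0,0,0,0,-0.05,1,0,0,0,0,0,-0.1,1,0,0,0,0,0,-0.15,1,0,0,0,0,0,-0.15,1,0,0,0,0,0,-0.13,1,0,0,0,0,0,-0.09,1],
)

```text
t: 13.9
position: [0.5788, -0.0959, 0.3345]
eef_rot: [2.22, 2.221, 0.001]
wrist_force: [-0.7, 0.7, -5.0]
width: 0.046
grasp_force: 25.0
```

Call:
step_arm(
  motion=[0,0,0,-0.06,-0.02,0,1,0,0,0,-0.12,-0.04,0,1,0,0,0,-0.14,-0.045,0,1,0,0,0,-0.15,-0.05,0,1,0,0,0,-0.15,-0.05,0,1,0,0,0,-0.14,-0.045,0,1,0,0,0,-0.13,-0.04,0,1,0,0,0,-0.11,-0.035,0,1,0,0,0,-0.06,-0.02,0,1,0,0,0,-0.02,-0.002,0,1],
)

```text
t: 15.15
position: [0.4737, -0.4205, 0.3307]
eef_rot: [-2.221, -2.219, 0.0]
wrist_force: [0.7, 0.5, -3.6]
width: 0.0462
grasp_force: 25.0
```

Call:
step_arm(
  motion=[0,0,0,0,0,0.05,1,0,0,0,0,0,0.1,1,0,0,0,0,0,0.13,1,0,0,0,0,0,0.13,1,0,0,0,0,0,0.1,1,0,0,0,0,0,0.06,1,0,0,0,0,0,0.03,1,0,0,0,0,0,0.02,1,0,0,0,0,0,0.015,1,0,0,0,0,0,0,1],
)

```text
t: 16.4
position: [0.475, -0.42, 0.1416]
eef_rot: [2.221, 2.221, 0.0]
wrist_force: [-0.2, -0.2, -3.9]
width: 0.0457
grasp_force: 25.0
```

Call:
step_arm(
  motion=[0,0,0,0,0,0.003,1,0,0,0,0,0,0.002,1,0,0,0,0,0,0,1,0,0,0,0,0,0,-1,0,0,0,0,0,0,-1,0,0,0,0,0,0,-1,0,0,0,0,0,0,-1,0,0,0,0,0,0,-1,0,0,0,0,0,0,-1,0,0,0,0,0,0,-1],
)

```text
t: 17.65
position: [0.4749, -0.4199, 0.1398]
eef_rot: [2.221, 2.222, 0.0]
wrist_force: [0.6, 0.5, -0.2]
width: 0.0922
grasp_force: 0.0
```

Call:
step_arm(
  motion=[0,0,0,0,0,-0.1,-1,0,0,0,0,0,-0.2,-1,0,0,0,0,0,-0.2,-1,0,0,0,0.1,0.02,0,-1,0,0,0,0.17,0.02,0,-1,0,0,0,0.19,0.02,0,-1,0,0,0,0.19,0.02,0,-1,0,0,0,0.19,0.02,0,-1,0,0,0,0.19,0.02,0,-1,0,0,0,0.19,0.02,0,-1],
)

```text
t: 18.9
position: [0.5167, -0.0521, 0.2901]
eef_rot: [2.221, 2.221, 0.001]
wrist_force: [1.3, -0.1, -0.5]
width: 0.092
grasp_force: 0.0
```

Call:
step_arm(
  motion=[0,0,0,0.1,0.02,0,-1,0,0,0,0.042,0.005,0,-1,0,0,0,0,0,0,-1,0,0,0,0,0,0,-1,0,0,0,0,0,0.08,-1,0,0,0,0,0,0.12,-1,0,0,0,0,0,0.12,-1,0,0,0,0,0,0.06,-1,0,0,0,0,0,0.027,-1,0,0,0,0,0,0,-1],
)

```text
t: 20.15
position: [0.5242, -0.0119, 0.1676]
eef_rot: [-2.222, -2.22, 0.001]
wrist_force: [0.9, 0.2, 0.4]
width: 0.0924
grasp_force: 0.0
```

Call:
step_arm(
  motion=[0,0,0,0,0,0,1,0,0,0,0,0,0,1,0,0,0,0,0,0,1,0,0,0,0,0,0,1,0,0,0,0,0,0,1,0,0,0,0,0,0,1,0,0,0,0,0,0,1,0,0,0,0,0,0,1,0,0,0,0,0,0,1,0,0,0,0,0,0,1],
  force=30,
)

```text
t: 21.4
position: [0.5243, -0.0113, 0.1677]
eef_rot: [2.221, 2.222, 0.0]
wrist_force: [0.3, 0.9, -0.2]
width: 0.0339
grasp_force: 30.0
```

Call:
step_arm(
  motion=[0,0,0,0,0,-0.05,1,0,0,0,0,0,-0.1,1,0,0,0,0,0,-0.13,1,0,0,0,0,0,-0.12,1,0,0,0,-0.06,-0.027,0,1,0,0,0,-0.1,-0.045,0,1,0,0,0,-0.13,-0.059,0,1,0,0,0,-0.15,-0.068,0,1,0,0,0,-0.15,-0.068,0,1,0,0,0,-0.15,-0.068,0,1],
)

```text
t: 22.65
position: [0.4209, -0.2347, 0.2857]
eef_rot: [-2.219, -2.219, 0.002]
wrist_force: [0.8, 0.4, -5.3]
width: 0.0338
grasp_force: 30.0
```

Call:
step_arm(
  motion=[0,0,0,-0.13,-0.058,0,1,0,0,0,-0.1,-0.045,0,1,0,0,0,-0.05,-0.022,0,1,0,0,0,-0.009,-0.004,0,1,0,0,0,0,0,0.05,1,0,0,0,0,0,0.1,1,0,0,0,0,0,0.1,1,0,0,0,0,0,0.06,1,0,0,0,0,0,0.035,1,0,0,0,0,0,0.015,1],
)

```text
t: 23.9
position: [0.3852, -0.3192, 0.1789]
eef_rot: [-2.219, -2.222, -0.0]
wrist_force: [0.5, 0.6, -4.7]
width: 0.0341
grasp_force: 30.0
```

Call:
step_arm(
  motion=[0,0,0,0,0,0.005,1,0,0,0,0,0,0.002,1,0,0,0,0,0,0,1,0,0,0,0,0,0,1,0,0,0,0,0,0,-1,0,0,0,0,0,0,-1,0,0,0,0,0,0,-1,0,0,0,0,0,0,-1,0,0,0,0,0,0,-1,0,0,0,0,0,0,-1],
)

```text
t: 25.15
position: [0.3851, -0.32, 0.1776]
eef_rot: [-2.221, -2.222, -0.0]
wrist_force: [1.1, -0.4, 0.1]
width: 0.0908
grasp_force: 0.0
```

Call:
step_arm(
  motion=[0,0,0,0,0,-0.1,-1,0,0,0,0,0,-0.2,-1,0,0,0,0.06,0.043,0,-1,0,0,0,0.12,0.086,0,-1,0,0,0,0.16,0.114,0,-1,0,0,0,0.16,0.114,0,-1,0,0,0,0.16,0.114,0,-1,0,0,0,0.16,0.114,0,-1,0,0,0,0.12,0.086,0,-1,0,0,0,0.051,0.038,0,-1],
)

```text
t: 26.4
position: [0.5986, -0.0207, 0.2673]
eef_rot: [-2.219, -2.224, 0.0]
wrist_force: [-0.2, -0.4, -0.2]
width: 0.0918
grasp_force: 0.0
```

```bash
python3 - <<'E'
from h import *
print(manip.get_obs()['position'].round(4))
w,c,s=wristcloud(); print('cup',fit(w,.598,-.023,.03,.078,.104))
s=snap('scene'); save(s,'scene1.png')
w=world(s)[s['depth']>0]
print('mill',fit(w,.565,-.33,.021,.147,.179),'sugar',fit(w,.475,-.42,.0235,.132,.16),'oil',fit(w,.385,-.32,.0175,.17,.202))
E
```

```text
[ 0.5986 -0.0207  0.2673]
cup (114, array([ 0.5974, -0.0216]), np.float64(0.0002))
mill (107, array([ 0.5645, -0.3311]), np.float64(0.002)) sugar (95, array([ 0.4751, -0.4224]), np.float64(0.0024)) oil (96, array([ 0.3848, -0.3221]), np.float64(0.0029))
```

View pics/scene1.png

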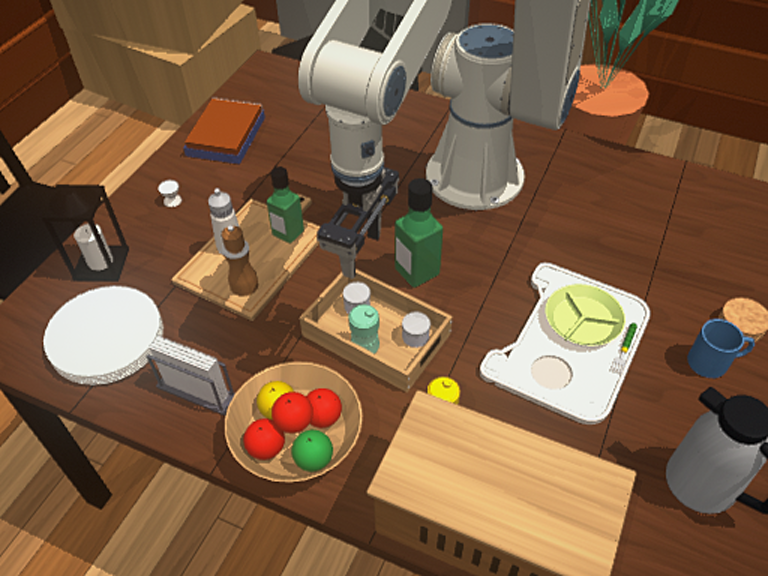

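The scene shows sugar (222,225), mill (240,265) and oil (284,210) upright on the board, with the cup still at (364,325) and the recess at (551,373). Next I grip the cup.

Call:
step_arm(
  motion=[0,0,0,0,0,0.1,-1,0,0,0,0,0,0.15,-1,0,0,0,0,0,0.15,-1,0,0,0,0,0,0.1,-1,0,0,0,0,0,0.06,-1,0,0,0,0,0,0.03,-1,0,0,0,0,0,0.019,-1,0,0,0,0,0,0,-1,0,0,0,0,0,0,1,0,0,0,0,0,0,1],
  force=15,
)

```text
t: 27.75
position: [0.5982, -0.0226, 0.0855]
eef_rot: [2.221, 2.221, 0.001]
wrist_force: [-0.1, -0.1, 0.3]
width: 0.0737
grasp_force: 0.0
```

Call:
step_arm(
  motion=[0,0,0,0,0,0,1,0,0,0,0,0,0,1,0,0,0,0,0,0,1,0,0,0,0,0,0,1,0,0,0,0,0,0,1,0,0,0,0,0,-0.05,1,0,0,0,0,0,-0.1,1,0,0,0,0,0,-0.13,1,0,0,0,0,0,-0.12,1,0,0,0,0,0,-0.05,1],
)

```text
t: 29.0
position: [0.5988, -0.0227, 0.2226]
eef_rot: [2.219, 2.22, 0.004]
wrist_force: [-0.3, 0.1, -2.2]
width: 0.059
grasp_force: 15.0
```

Call:
step_arm(
  motion=[0,0,0,0.06,-0.042,0,1,0,0,0,0.1,-0.042,0,1,0,0,0,0.12,-0.042,0,1,0,0,0,0.13,-0.042,0,1,0,0,0,0.12,-0.042,0,1,0,0,0,0.09,-0.042,0,1,0,0,0,0.05,-0.042,0,1,0,0,0,0,0,0,1,0,0,0,0,0,0,1,0,0,0,0,0,0,1],
)

```text
t: 30.25
position: [0.5098, 0.1776, 0.2198]
eef_rot: [2.222, 2.22, -0.0]
wrist_force: [0.3, 0.6, -0.7]
width: 0.0591
grasp_force: 15.0
```

```bash
python3 - <<'E'
from h import *
print(manip.get_obs()['position'].round(4))
w,c,s=wristcloud(); save(s,'w2.png')
m=(np.hypot(w[:,0]-.51,w[:,1]-.345)<.06)&(w[:,2]<.03); q=w[m]
print(np.percentile(q[:,2],[2,10,50,90]).round(4))
low=q[np.hypot(q[:,0]-.51,q[:,1]-.345)<.05]; low=low[low[:,2]<.009]
e=cv2.minAreaRect((low[:,:2]*1000).astype(np.float32)); print(len(low),e, (np.percentile(low,.5,0)+np.percentile(low,99.5,0))/2,np.ptp(low,0))
h=cv2.convexHull((low[:,:2]*1000).astype(np.float32)); print(cv2.fitEllipse(h), cv2.minEnclosingCircle(h))
E
```

```text
[0.5098 0.1776 0.2198]
[0.004  0.0048 0.0073 0.0139]
3743 ((507.8167724609375, 347.3726806640625), (76.49747467041016, 81.7363510131836), 88.92723083496094) [0.50783417 0.34776266 0.00578226] [0.08159158 0.07688797 0.00673865]
((507.75469970703125, 349.0352478027344), (80.31272888183594, 81.87240600585938), 85.06512451171875) ((507.776611328125, 349.1595458984375), 41.04353332519531)
```

View pics/w2.png

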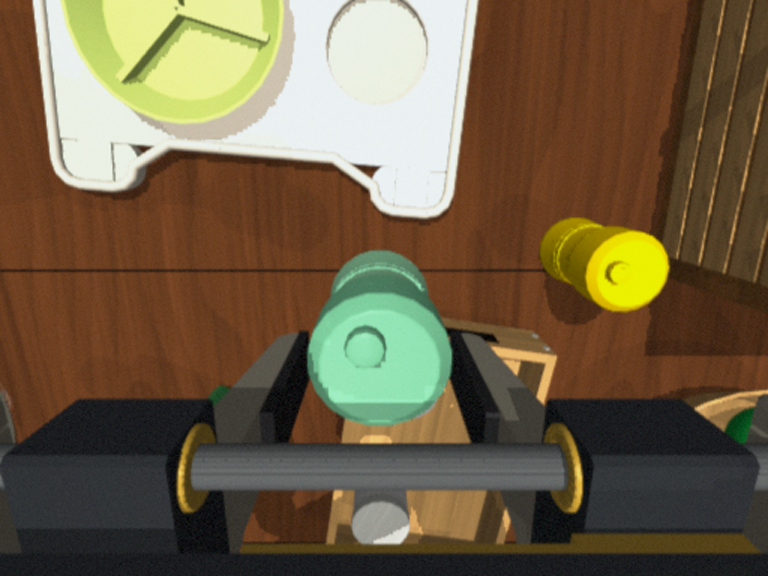

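The wrist view shows the recess at (377,50) and the cup upright in the fingers at (380,345), with the yellow decoy at (610,265) left clear. I move over the recess, aiming for TCP (0.5085, 0.347).

Call:
step_arm(
  motion=[0,0,0,0.08,-0.004,0,1,0,0,0,0.13,0,0,1,0,0,0,0.14,0,0,1,0,0,0,0.12,0,0,1,0,0,0,0.07,0,0,1,0,0,0,0.024,0,0,1,0,0,0,0,0,0,1,0,0,0,0,0,0.08,1,0,0,0,0,0,0.13,1,0,0,0,0,0,0.08,1],
)

```text
t: 31.55
position: [0.5078, 0.3456, 0.1314]
eef_rot: [2.222, 2.22, -0.003]
wrist_force: [-0.3, 1.1, -1.5]
width: 0.0587
grasp_force: 15.0
```

Call:
step_arm(
  motion=[0,0,0,0,0,0.06,1,0,0,0,0,0,0.04,1,0,0,0,0,0,0.025,1,0,0,0,0,0,0.015,1,0,0,0,0,0,0.01,1,0,0,0,0,0,0.01,1,0,0,0,0,0,0,1,0,0,0,0,0,0,1,0,0,0,0,0,0,1,0,0,0,0,0,0,1],
)

```text
t: 32.8
position: [0.5083, 0.3475, 0.085]
eef_rot: [2.221, 2.222, 0.0]
wrist_force: [0.1, 0.4, -1.7]
width: 0.0588
grasp_force: 15.0
```

Call:
step_arm(
  motion=[0,0,0,0,0,0.004,1,0,0,0,0,0,0.003,1,0,0,0,0,0,0,1,0,0,0,0,0,0,1,0,0,0,0,0,0,-1,0,0,0,0,0,0,-1,0,0,0,0,0,0,-1,0,0,0,0,0,0,-1,0,0,0,0,0,0,-1,0,0,0,0,0,0,-1],
)

```text
t: 34.05
position: [0.5083, 0.3475, 0.0828]
eef_rot: [2.221, 2.222, 0.0]
wrist_force: [0.3, 0.4, -0.3]
width: 0.0918
grasp_force: 0.0
```

Call:
step_arm(
  motion=[0,0,0,0,0,-0.05,-1,0,0,0,0,0,-0.12,-1,0,0,0,0,0,-0.2,-1,0,0,0,0,0,-0.2,-1,0,0,0,0,0,-0.14,-1,0,0,0,-0.1,0,0,-1,0,0,0,-0.16,0,0,-1,0,0,0,-0.19,0,0,-1,0,0,0,-0.19,0,0,-1,0,0,0,-0.19,0,0,-1],
)

```text
t: 35.3
position: [0.5081, 0.0969, 0.2971]
eef_rot: [2.22, 2.221, 0.002]
wrist_force: [1.0, 0.0, 0.4]
width: 0.0918
grasp_force: 0.0
```

```bash
python3 - <<'E'
from h import *
print(manip.get_obs()['position'].round(4))
for n in('scene','side'):
    s=snap(n); w=world(s)[s['depth']>0]
    print(n,'cup',fit(w,.508,.347,.03,.075,.103),'mill',fit(w,.565,-.33,.021,.147,.179),'sugar',fit(w,.475,-.42,.0235,.132,.16),'oil',fit(w,.385,-.32,.0175,.17,.202))
    q=w[np.hypot(w[:,0]-.508,w[:,1]-.346)<.025]; print(np.percentile(q[:,2],[50,99]).round(4))
    if n=='scene': save(s,'sc2.png',4,(320,165,440,285))
E
```

```text
[0.5081 0.0969 0.2971]
scene cup (129, array([0.5081, 0.3457]), np.float64(0.0022)) mill (103, array([ 0.5647, -0.3309]), np.float64(0.0018)) sugar (105, array([ 0.475 , -0.4223]), np.float64(0.0027)) oil (97, array([ 0.3847, -0.3217]), np.float64(0.0033))
[0.1096 0.1173]
side cup (317, array([0.5093, 0.346 ]), np.float64(0.0009)) mill (136, array([ 0.5658, -0.3309]), np.float64(0.0017)) sugar (113, array([ 0.4762, -0.4218]), np.float64(0.0019)) oil (139, array([ 0.3864, -0.3218]), np.float64(0.0015))
[0.1101 0.1193]
```

View pics/sc2.png

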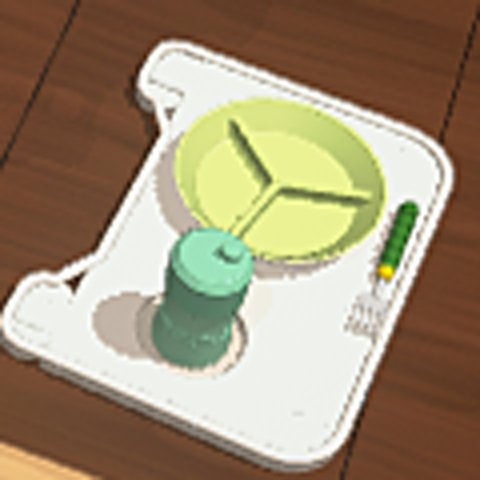

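The cup stands centred in the recess (crop ~(205,300)), with its lid top at 110 mm, so it is down on the floor. The plate is untouched. Now the returns, oil first.

Call:
step_arm(
  motion=[0,0,0,-0.1,-0.041,0,-1,0,0,0,-0.17,-0.041,0,-1,0,0,0,-0.18,-0.041,0,-1,0,0,0,-0.18,-0.041,0,-1,0,0,0,-0.18,-0.041,0,-1,0,0,0,-0.18,-0.041,0,-1,0,0,0,-0.18,-0.041,0,-1,0,0,0,-0.12,-0.041,0,-1,0,0,0,-0.07,-0.041,0,-1,0,0,0,-0.035,-0.041,0,-1],
)

```text
t: 36.65
position: [0.3853, -0.3206, 0.2964]
eef_rot: [2.221, 2.221, 0.001]
wrist_force: [-0.5, -0.7, 0.0]
width: 0.0917
grasp_force: 0.0
```

Call:
step_arm(
  motion=[0,0,0,0,0,0,-1,0,0,0,0,0,0.07,-1,0,0,0,0,0,0.12,-1,0,0,0,0,0,0.1,-1,0,0,0,0,0,0.06,-1,0,0,0,0,0,0.03,-1,0,0,0,0,0,0.01,-1,0,0,0,0,0,0,-1,0,0,0,0,0,0,-1,0,0,0,0,0,0,-1],
)

```text
t: 37.9
position: [0.3856, -0.3202, 0.1793]
eef_rot: [2.221, 2.221, 0.0]
wrist_force: [-0.7, 0.1, 0.3]
width: 0.0919
grasp_force: 0.0
```

Call:
step_arm(
  motion=[0,0,0,0,-0.001,0.005,1,0,0,0,0,0,0,1,0,0,0,0,0,0,1,0,0,0,0,0,0,1,0,0,0,0,0,0,1,0,0,0,0,0,0,1,0,0,0,0,0,0,1,0,0,0,0,0,0,1,0,0,0,0,0,0,1,0,0,0,0,0,0,1],
  force=30,
)

```text
t: 39.15
position: [0.3852, -0.32, 0.1773]
eef_rot: [2.221, 2.222, 0.0]
wrist_force: [0.4, 0.4, -0.8]
width: 0.0339
grasp_force: 30.0
```

Call:
step_arm(
  motion=[0,0,0,0,0,-0.05,1,0,0,0,0,0,-0.1,1,0,0,0,0,0,-0.13,1,0,0,0,0,0,-0.12,1,0,0,0,0.06,0.027,0,1,0,0,0,0.1,0.045,0,1,0,0,0,0.13,0.059,0,1,0,0,0,0.15,0.068,0,1,0,0,0,0.15,0.068,0,1,0,0,0,0.15,0.068,0,1],
)

```text
t: 40.4
position: [0.4855, -0.0965, 0.2978]
eef_rot: [-2.221, -2.221, 0.001]
wrist_force: [0.5, -0.6, -4.7]
width: 0.0343
grasp_force: 30.0
```

Call:
step_arm(
  motion=[0,0,0,0.13,0.058,0,1,0,0,0,0.1,0.045,0,1,0,0,0,0.05,0.022,0,1,0,0,0,0.009,0.004,0,1,0,0,0,0,0,0,1,0,0,0,0,0,0.05,1,0,0,0,0,0,0.1,1,0,0,0,0,0,0.1,1,0,0,0,0,0,0.06,1,0,0,0,0,0,0.04,1],
)

```text
t: 41.65
position: [0.5232, -0.012, 0.1906]
eef_rot: [-2.221, -2.22, 0.002]
wrist_force: [0.3, 0.4, -5.8]
width: 0.0342
grasp_force: 30.0
```

Call:
step_arm(
  motion=[0,0,0,0,0,0.03,1,0,0,0,0,0,0.025,1,0,0,0,0,0,0.015,1,0,0,0,0,0,0.005,1,0,0,0,0,0,0,1,0,0,0,0,0,0,1,0,0,0,0,0,0,1,0,0,0,0,0,0,1,0,0,0,0,0,0,1,0,0,0,0,0,0,1],
)

```text
t: 42.9
position: [0.5243, -0.0113, 0.1698]
eef_rot: [2.221, 2.222, 0.0]
wrist_force: [-0.3, 0.0, -5.0]
width: 0.0338
grasp_force: 30.0
```

Call:
step_arm(
  motion=[0,0,0,0,0,0.005,1,0,0,0,0,0,0.003,1,0,0,0,0,0,0,1,0,0,0,0,0,0,1,0,0,0,0,0,0,-1,0,0,0,0,0,0,-1,0,0,0,0,0,0,-1,0,0,0,0,0,0,-1,0,0,0,0,0,0,-1,0,0,0,0,0,0,-1],
)

```text
t: 44.15
position: [0.5242, -0.0113, 0.1674]
eef_rot: [2.221, 2.222, -0.0]
wrist_force: [0.0, 0.7, 0.1]
width: 0.0911
grasp_force: 0.0
```

Call:
step_arm(
  motion=[0,0,0,0,0,-0.1,-1,0,0,0,0,0,-0.17,-1,0,0,0,0,0,-0.14,-1,0,0,0,-0.1,-0.02,0,-1,0,0,0,-0.17,-0.02,0,-1,0,0,0,-0.19,-0.02,0,-1,0,0,0,-0.19,-0.02,0,-1,0,0,0,-0.19,-0.02,0,-1,0,0,0,-0.19,-0.02,0,-1,0,0,0,-0.17,-0.02,0,-1],
)

```text
t: 45.4
position: [0.4818, -0.3733, 0.2903]
eef_rot: [2.222, 2.221, 0.0]
wrist_force: [-0.1, 0.3, -0.3]
width: 0.0919
grasp_force: 0.0
```

Call:
step_arm(
  motion=[0,0,0,-0.12,-0.02,0,-1,0,0,0,-0.042,-0.004,0,-1,0,0,0,0,0,0,-1,0,0,0,0,0,0.08,-1,0,0,0,0,0,0.14,-1,0,0,0,0,0,0.14,-1,0,0,0,0,0,0.08,-1,0,0,0,0,0,0.05,-1,0,0,0,0,0,0.012,-1,0,0,0,0,0,0,-1],
)

```text
t: 46.65
position: [0.4757, -0.4199, 0.1406]
eef_rot: [2.22, 2.221, 0.0]
wrist_force: [0.4, -0.6, -0.8]
width: 0.0918
grasp_force: 0.0
```

Call:
step_arm(
  motion=[0,0,0,0,-0.001,0.002,1,0,0,0,0,0,0,1,0,0,0,0,0,0,1,0,0,0,0,0,0,1,0,0,0,0,0,0,1,0,0,0,0,0,0,1,0,0,0,0,0,0,1,0,0,0,0,0,0,1,0,0,0,0,0,0,1,0,0,0,0,0,0,1],
  force=25,
)

```text
t: 47.9
position: [0.4749, -0.4199, 0.1392]
eef_rot: [2.221, 2.222, 0.0]
wrist_force: [1.8, -0.6, -0.1]
width: 0.046
grasp_force: 25.0
```

Call:
step_arm(
  motion=[0,0,0,0,0,-0.05,1,0,0,0,0,0,-0.1,1,0,0,0,0,0,-0.15,1,0,0,0,0,0,-0.15,1,0,0,0,0,0,-0.13,1,0,0,0,0,0,-0.087,1,0,0,0,0.06,0.019,0,1,0,0,0,0.12,0.039,0,1,0,0,0,0.15,0.048,0,1,0,0,0,0.15,0.048,0,1],
)

```text
t: 49.15
position: [0.5204, -0.273, 0.3374]
eef_rot: [-2.219, -2.219, 0.001]
wrist_force: [1.3, 0.8, -4.0]
width: 0.0461
grasp_force: 25.0
```

Call:
step_arm(
  motion=[0,0,0,0.15,0.048,0,1,0,0,0,0.15,0.048,0,1,0,0,0,0.14,0.045,0,1,0,0,0,0.1,0.032,0,1,0,0,0,0.05,0.016,0,1,0,0,0,0.01,0.004,0,1,0,0,0,0,0,0,1,0,0,0,0,0,0.05,1,0,0,0,0,0,0.1,1,0,0,0,0,0,0.13,1],
)

```text
t: 50.4
position: [0.5788, -0.0969, 0.2541]
eef_rot: [2.222, 2.219, 0.001]
wrist_force: [0.6, -0.2, -4.3]
width: 0.046
grasp_force: 25.0
```

Call:
step_arm(
  motion=[0,0,0,0,0,0.13,1,0,0,0,0,0,0.11,1,0,0,0,0,0,0.08,1,0,0,0,0,0,0.045,1,0,0,0,0,0,0.025,1,0,0,0,0,0,0.012,1,0,0,0,0,0,0.003,1,0,0,0,0,0,0,1,0,0,0,0,0,0,1,0,0,0,0,0,0,1],
)

```text
t: 51.65
position: [0.579, -0.0958, 0.1341]
eef_rot: [2.221, 2.222, 0.0]
wrist_force: [0.2, 0.3, -3.6]
width: 0.0457
grasp_force: 25.0
```

Call:
step_arm(
  motion=[0,0,0,0,0,0.007,1,0,0,0,0,0,0.005,1,0,0,0,0,0,0.003,1,0,0,0,0,0,0,1,0,0,0,0,0,0,1,0,0,0,0,0,0,-1,0,0,0,0,0,0,-1,0,0,0,0,0,0,-1,0,0,0,0,0,0,-1,0,0,0,0,0,0,-1],
)

```text
t: 52.9
position: [0.5789, -0.0959, 0.1293]
eef_rot: [2.221, 2.222, 0.0]
wrist_force: [-0.1, 0.3, -0.7]
width: 0.0913
grasp_force: 0.0
```

Call:
step_arm(
  motion=[0,0,0,0,0,-0.1,-1,0,0,0,0,0,-0.2,-1,0,0,0,0,0,-0.16,-1,0,0,0,0,0,-0.076,-1,0,0,0,-0.1,-0.008,0,-1,0,0,0,-0.17,-0.01,0,-1,0,0,0,-0.19,-0.01,0,-1,0,0,0,-0.17,-0.01,0,-1,0,0,0,-0.11,-0.009,0,-1,0,0,0,-0.041,0,0,-1],
)

```text
t: 54.15
position: [0.5643, -0.3318, 0.2898]
eef_rot: [-2.223, -2.219, 0.0]
wrist_force: [-0.1, 0.2, 0.8]
width: 0.0916
grasp_force: 0.0
```

Call:
step_arm(
  motion=[0,0,0,0,0,0,-1,0,0,0,0,0,0.08,-1,0,0,0,0,0,0.13,-1,0,0,0,0,0,0.12,-1,0,0,0,0,0,0.07,-1,0,0,0,0,0,0.035,-1,0,0,0,0,0,0.01,-1,0,0,0,0,0,0,-1,0,0,0,0,0,0,1,0,0,0,0,0,0,1],
)

```text
t: 55.4
position: [0.5651, -0.3304, 0.1573]
eef_rot: [2.221, 2.221, 0.0]
wrist_force: [-0.2, 0.1, 0.7]
width: 0.0738
grasp_force: 0.0
```

Call:
step_arm(
  motion=[0,0,0,0,0,0,1,0,0,0,0,0,0,1,0,0,0,0,0,0,1,0,0,0,0,0,0,1,0,0,0,0,0,0,1,0,0,0,0,0,0,1,0,0,0,0,0,0,1,0,0,0,0,0,0,1,0,0,0,0,0,0,1,0,0,0,0,0,0,1],
)

```text
t: 56.65
position: [0.5649, -0.3301, 0.1566]
eef_rot: [2.221, 2.222, 0.0]
wrist_force: [0.2, -0.3, -0.5]
width: 0.041
grasp_force: 25.0
```

Call:
step_arm(
  motion=[0,0,0,0,0,-0.05,1,0,0,0,0,0,-0.1,1,0,0,0,0,0,-0.15,1,0,0,0,0,0,-0.15,1,0,0,0,0,0,-0.15,1,0,0,0,0,0,-0.1,1,0,0,0,0.08,0.015,0,1,0,0,0,0.13,0.015,0,1,0,0,0,0.16,0.015,0,1,0,0,0,0.17,0.015,0,1],
)

```text
t: 57.9
position: [0.5819, -0.1655, 0.3652]
eef_rot: [-2.22, -2.22, 0.001]
wrist_force: [1.5, 0.4, -2.5]
width: 0.0413
grasp_force: 25.0
```

Call:
step_arm(
  motion=[0,0,0,0.17,0.015,0,1,0,0,0,0.17,0.015,0,1,0,0,0,0.16,0.015,0,1,0,0,0,0.13,0.015,0,1,0,0,0,0.08,0.01,0,1,0,0,0,0.016,0.01,0,1,0,0,0,0,0,0,1,0,0,0,0,0,0.05,1,0,0,0,0,0,0.1,1,0,0,0,0,0,0.13,1],
)

```text
t: 59.15
position: [0.6067, 0.0485, 0.2814]
eef_rot: [2.222, 2.22, 0.001]
wrist_force: [0.6, 0.1, -1.8]
width: 0.0413
grasp_force: 25.0
```

Call:
step_arm(
  motion=[0,0,0,0,0,0.13,1,0,0,0,0,0,0.11,1,0,0,0,0,0,0.08,1,0,0,0,0,0,0.045,1,0,0,0,0,0,0.025,1,0,0,0,0,0,0.015,1,0,0,0,0,0,0.005,1,0,0,0,0,0,0,1,0,0,0,0,0,0,1,0,0,0,0,0,0,1],
)

```text
t: 60.4
position: [0.6069, 0.0497, 0.1599]
eef_rot: [2.221, 2.222, 0.001]
wrist_force: [0.1, 0.1, -2.8]
width: 0.0412
grasp_force: 25.0
```

Call:
step_arm(
  motion=[0,0,0,0,0,0.02,1,0,0,0,0,0,0.012,1,0,0,0,0,0,0.008,1,0,0,0,0,0,0.005,1,0,0,0,0,0,0,1,0,0,0,0,0,0,1,0,0,0,0,0,0,-1,0,0,0,0,0,0,-1,0,0,0,0,0,0,-1,0,0,0,0,0,0,-1],
)

```text
t: 61.65
position: [0.6068, 0.0497, 0.146]
eef_rot: [-2.221, -2.222, 0.0]
wrist_force: [0.2, 0.1, 0.2]
width: 0.0792
grasp_force: 0.0
```

Call:
step_arm(
  motion=[0,0,0,0,0,0,-1,0,0,0,0,0,0,-1,0,0,0,0,0,0,-1,0,0,0,0,0,-0.05,-1,0,0,0,0,0,-0.15,-1,0,0,0,0,0,-0.2,-1,0,0,0,0,0,-0.2,-1,0,0,0,0,0,-0.1,-1,0,0,0,0,0,0,-1,0,0,0,0,0,0,-1],
)

```text
t: 62.9
position: [0.6061, 0.0496, 0.3552]
eef_rot: [-2.221, -2.221, 0.001]
wrist_force: [0.3, -0.7, -0.4]
width: 0.0922
grasp_force: 0.0
```

```bash
python3 - <<'E'
from h import *
print(manip.get_obs()['position'].round(4))
w,c,s=wristcloud()
def rep(n,w): print(n,'mill',fit(w,.607,.0497,.021,.137,.169),'sugar',fit(w,.579,-.096,.0235,.122,.15),'oil',fit(w,.5243,-.0115,.0175,.162,.192),'cup',fit(w,.508,.347,.03,.075,.103))
rep('wrist',w); save(s,'w3.png',1)
for n in('scene','side'):
    s=snap(n); rep(n,world(s)[s['depth']>0])
    if n=='side': save(s,'side3.png')
E
```

```text
[0.6061 0.0496 0.3552]
wrist mill (86, array([0.606 , 0.0513]), np.float64(0.0001)) sugar (255, array([ 0.5786, -0.0952]), np.float64(0.0004)) oil (243, array([ 0.5237, -0.0103]), np.float64(0.0028)) cup 0
scene mill (105, array([0.6063, 0.0485]), np.float64(0.0014)) sugar (101, array([ 0.5788, -0.0984]), np.float64(0.0018)) oil (95, array([ 0.5247, -0.0134]), np.float64(0.0034)) cup (132, array([0.5081, 0.3455]), np.float64(0.0019))
side mill (190, array([0.6074, 0.0486]), np.float64(0.0013)) sugar (70, array([ 0.5804, -0.0976]), np.float64(0.0014)) oil (149, array([ 0.5251, -0.0127]), np.float64(0.0011)) cup (313, array([0.5092, 0.3459]), np.float64(0.0009))
```

View pics/side3.png

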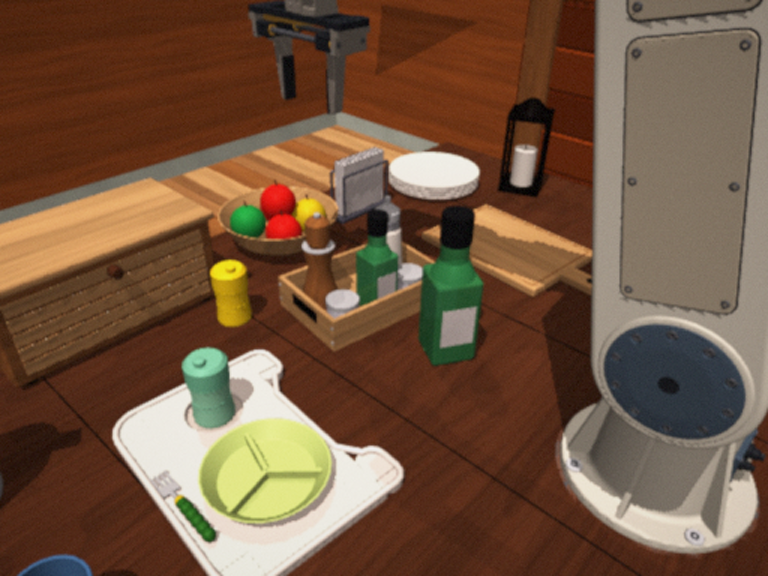

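The side view shows mill (318,255), oil (377,260) and sugar (390,230) upright in the caddy, all within about 1 mm of their start. The cup stands in the recess (210,385), and the gripper is clear above. I'm handing in.

```bash
python3 -c "
from bench import manip
print(manip.sign_off())"
```

```text
the job is handed in; nothing more can be done
None
```

The job is handed in: mill, oil bottle and sugar pourer are back upright in the caddy about 1 mm from where they started (by the cameras), and the cup stands centred on the floor of the tray's recess. It took about 63 s of the 147 s allowed; no verdict came back.

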